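Seat and latch the sample carrier on its loading rails

TASK

The square sample carrier lies part-way along its loading rails: with the fingertips, push it gently along the rails towards the latch end until it drops into its locating notches and lies flush with the rail tops. Then push the latch knob round until the latch arm lies straight across the carrier against its stop. Only push, never lift the carrier, and leave everything else on the table where it is.

Things in the scene. Friction and masses are not known exactly. Their poses are not given: they have to be found in the camera images.
- track: Fixed aluminium track, 300 (own x) x 160 mm, open above and at both ends; origin: centre of its underside, z up. The carrier slides towards +x. Base plate top 12 mm up. Two dark guide walls, 113 mm apart inside, 11.5 mm thick, tops (rail tops) 38 mm up. Ledges for the carrier's feet, tops 24 mm up, 22 to 57 mm either side of the middle line; between them a 44 mm wide channel.
- track_home (a point): Point of the track where the carrier's origin lies when home: track frame x = 70, y = 0, z = 18 mm.
- front_notch (a point): Midway between the two front notches, track x = 115 mm, on their floor level (18 mm up). Notches in the ledges, 16 mm long, 6 mm deep with upright ends, take all four feet at once at this one place: front feet here (30 mm either side of the middle), rear feet at x = 25 mm (46 mm either side). There is no other stop beyond.
- carrier: Loose aluminium plate 110 x 110 x 12 mm, 0.45 to 0.8 kg, on four feet 8 mm high; origin: centre, at the feet's undersides; axes as the track's. Knob 16 mm across, 16 high on top at (-30, 0); 3 low pucks. Starts 70 to 130 mm short of home, its top 6 mm above the rail tops; home, it has dropped 6 mm, its top is level with them, and the feet (12 mm long) have 2 mm play fore and aft.
- carrier_edge (a point): Middle of the carrier's rear edge face, the one to push towards track +x: upright, 110 mm wide, 12 mm high (32 to 44 mm above the table while sliding, 26 to 38 mm when home).
- latch (a joint): Upright hinge of the latch arm. 0 = open, arm along track +x beside the carrier's way; grows anticlockwise seen from above to its stop at 1.571 rad = shut, arm along track +y across the carrier. Steel arm 63 x 12 x 6 mm, underside 40 mm up: passes 2 mm over a carrier that is home, strikes one that is not. Stays where left by friction (about 1 N at the knob). Starts at 0 to 0.3 rad.
- latch_pivot (a point): Latch hinge axis, at the underside of the arm: track frame x = 80, y = -66.5, z = 40 mm.
- latch_knob (a point): Middle of the upright black latch knob, 14 mm across and 26 mm high (46 to 72 mm above the table), 55 mm from the latch's hinge axis.
- vial_a: Bystander: loose amber vial 24 mm across, 50 mm high, near the latch; origin at the centre of its underside.
- vial_b: Bystander: loose amber vial like the other, beside the track; origin at the centre of its underside.
- driver: Bystander: loose screwdriver 150 mm long lying beside the track on the robot's side.
- wellplate: Bystander: loose clear well plate 128 x 86 x 18 mm; origin at the centre of its underside.
- beaker: Bystander: loose glass beaker 80 mm across, 100 mm high; origin at the centre of its underside.
- canister: Bystander: loose white canister 84 mm across, 140 mm high; origin at the centre of its underside.
- spatula: Bystander: loose spatula 170 mm long lying on the table.
There are look-alikes about, which are no part of the job. Of the things shaped like the carrier, the aluminium one is meant.

How it is judged:
By the outcome, as a careful person would: the job done as asked, in the order asked, and still so for the second after the job is handed in, with the robot touching nothing.
It also fails if it takes over 51 s, if anything falls off the work surface, if the arm or the gripper's body presses on something with over 40 N, if the wrist force passes 120 N, or if a joint passes its speed limit or range.

ROBOT

A 6-joint arm with a two-finger parallel gripper is mounted at the origin on the work surface. World frame = base frame: x ahead of the robot, y to its left, z up, the work surface at z = 0. Lengths are in mm, angles in rad, forces in N, time in s.
With the tool pointing down it reaches from about 275 to 750 mm from the base axis. Payload 10.2 kg.
Tool frame: the origin (TCP) lies between the finger pads; the fingertips stand 11 mm ahead of it and the grasp point (between the pads) lies 8 mm behind it; z points along the fingers, y is the line along which they close (so a half turn about z gives the same grasp; the last joint's range is limited). The gripper opens to 85 mm and grips with 20 to 120 N. Pads are 22 mm wide; open, the fingers measure 114 mm over their backs; the gripper's body (76 mm by 85 mm) begins 54 mm behind the grasp point. The pads swing forward as they close: fully open they stand 13 mm farther back than shut.
Start: joints at [-1.325, 0.313, 1.498, -0, 1.331, -0.223], TCP at [237.192, -468.371, 242.294] pointing down, gripper open.
Joint ranges: [-2.94, 2.94], [-0.97, 2.17], [0.19, 2.56], [-1.23, 4.37], [0.02, 3.11], [-2.88, 2.88]. Speed limits (rad/s): [2.39, 2.39, 3.01, 3.14, 3.14, 3.14].

INTERFACE

Orientations are given as a unit quaternion [w, x, y, z].
In Python, from rig import sense, eyes, finish_job gives the robot as it stands.
- The arm moves only by the shell command python3 -m jog 'ROWS' [FORCE]. ROWS is JSON, a list of rows, each a list of 7 numbers: the shift along the tool's x, y, z in m, then the turn, a rotation vector about the tool's x, y, z in rad, then the finger opening in m, from 0 to 0.0854. In form: [[dx, dy, dz, rx, ry, rz, gripper], ...]. A call has 1 to 5 rows; each row shifts and turns the commanded pose from where the row before left it, along the tool's axes as they then stand; what a row does not reach is not made up. A row lasts 1/10 s, in which the tool goes at most 50 mm and 8.59 degrees, less where a joint would pass 70% of its speed; a pose out of reach is approached as far as the arm can. A call is refused whole if a number of a shift passes 0.05 or a number of a turn 0.15, either way. A call with a gripper value outside its range is refused whole. The fingers move at their own pace and stop on an object; FORCE is the grip in N (left out, the last holds). Time passes only in rows, so rows that do not move let the fingers close. It gives the time, the measured TCP pose, the force, the opening and the grip force at its end, in the units of the state.
- sense(): the state, without advancing time (a new reading comes with each control period).
- eyes.capture(name): name is "side" or "top"; returns the picture (384x512x3 uint8, red, green, blue); there is no depth.
- eyes.calibration(name): a dict with "fx", "fy", "cx", "cy" (pixels), "cam_to_world" (4x4, takes a point from camera to world coordinates). Camera axes: x right, y down, z forward; pixel columns grow to the right and rows downward; lengths in mm; the calibration is good to about 2 mm. A picture is of the moment at which its call begins. calibration takes no time and is no camera call.
- finish_job(): hands the job in; it is judged then, once.
The state is a dict: "time_s": time; "joints": joint angles; "dq": joint speeds; "tau": joint torques, N m; "eef_pos": TCP position; "ee_rot": TCP orientation; "force": force on the tool from outside, world axes, zero at the start; "wrist_torque": the same for the moment, N m; "grip_width": opening from 0.0 (shut) to 1.0 (fully open); "grip_force": force on a finger pad.
Only numpy, scipy, OpenCV 4.12 (cv2) and the standard library are available. Lean on these libraries where they do the work, as an engineer would, in place of code of your own. Each camera call takes 0.05 s, during which the arm holds its last target. There are 200 camera calls.

## Working session

There is one attempt and no reset: what is moved stays moved. The work goes in short steps, Python scripts to look and compute and a shell command to move; the robot and the scene stay as the last step left them, time stands still between calls to the robot, and variables do not carry over. Pictures are saved under pics/ and viewed, at most 10 in all, crops included, and the job is handed in when it is done.

```bash
mkdir -p pics; python3 - <<'E'
from rig import sense, eyes
import cv2,numpy as np
s=sense();print(s['time_s'],s['eef_pos'],s['ee_rot'],s['force'],s['grip_width'])
for n in('top','side'):
    im=eyes.capture(n);cv2.imwrite(f'pics/{n}0.png',im[:,:,::-1])
    c=eyes.calibration(n);print(n,c['fx'],c['cx'],c['cy'],np.round(c['cam_to_world'],3).tolist())
E
```

```text
0.0 [ 237.11234213 -468.11121383  241.73419531] [-6.70965856e-04  9.72655680e-01  2.32250893e-01 -1.88227071e-05] [-0.538929    0.43749872  0.16788628] 1.0035543633876258
top 466.10623244177776 250.95927601158138 187.5004785589728 [[0.013, -0.998, 0.053, 417.17], [-1.0, -0.014, -0.013, -15.514], [0.014, -0.053, -0.998, 1625.092], [0.0, 0.0, 0.0, 1.0]]
side 473.2498364533574 261.9624277022326 188.9957440433417 [[-0.672, -0.54, 0.507, -159.346], [-0.74, 0.49, -0.46, 592.928], [-0.001, -0.684, -0.729, 1021.04], [0.0, 0.0, 0.0, 1.0]]
```

View pics/top0.png

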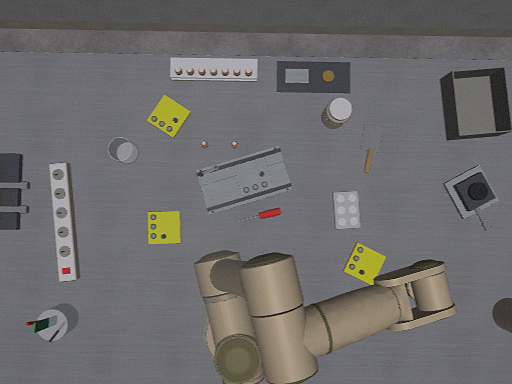

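View pics/side0.png

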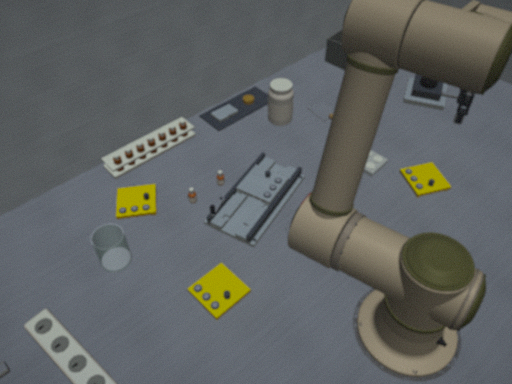

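The top view shows the track around (243,180) and the side view shows it around (255,195). The latch knob is on the left end, with vials next to it. I'll zoom in on both.

```bash
python3 - <<'E'
import cv2
a=cv2.imread('pics/top0.png')[130:230,185:305];b=cv2.imread('pics/side0.png')[140:250,180:320]
cv2.imwrite('pics/tc.png',cv2.resize(a,None,fx=6,fy=6,interpolation=cv2.INTER_CUBIC))
cv2.imwrite('pics/sc.png',cv2.resize(b,None,fx=5,fy=5,interpolation=cv2.INTER_CUBIC))
E
```

```text
(no output)
```

View pics/tc.png

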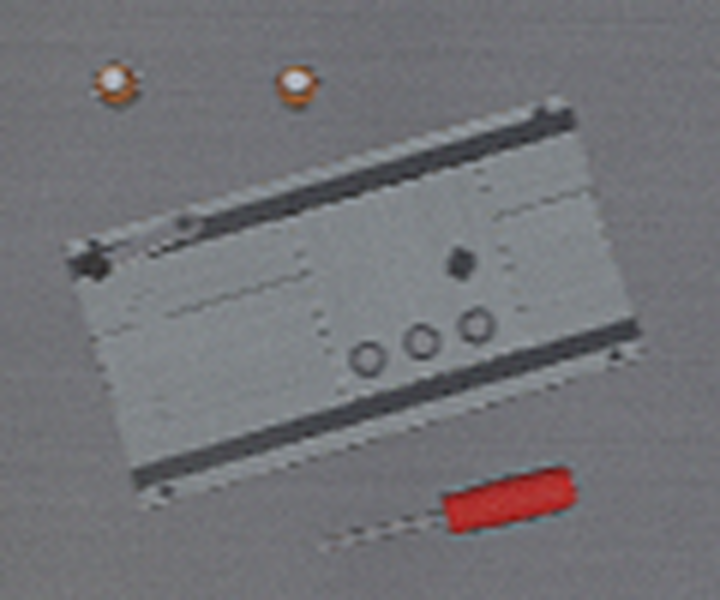

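View pics/sc.png

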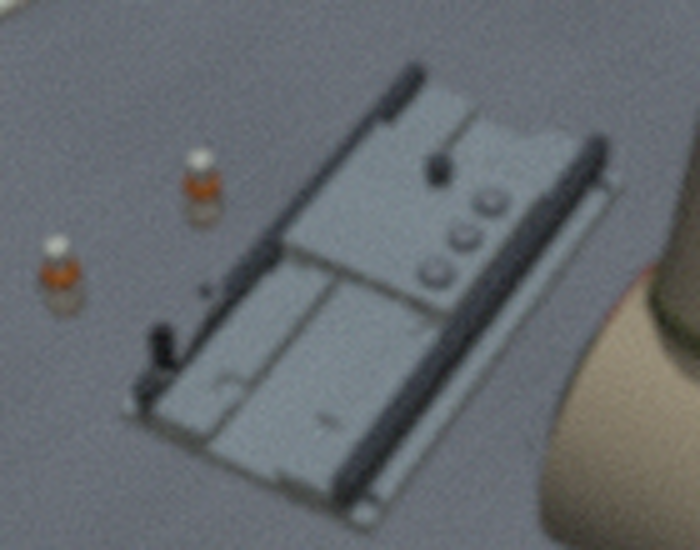

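The crops show the track. In the top crop the carrier knob is at (460,263), the latch knob at (95,262), the hinge at (185,222) and the near wall runs from (135,478) to (640,330). In the side crop the carrier knob is at (438,168), the latch knob at (162,345) and the near wall runs from (345,490) to (600,145).

```bash
cat > h.py <<'E'
import numpy as np,cv2
from rig import eyes,sense
C={n:eyes.calibration(n) for n in('top','side')}
def ray(n,p):
    c=C[n];T=np.array(c['cam_to_world']);d=T[:3,:3]@[(p[0]-c['cx'])/c['fx'],(p[1]-c['cy'])/c['fy'],1]
    return T[:3,3],d/np.linalg.norm(d)
def onz(n,p,z):
    o,d=ray(n,p);return o+d*(z-o[2])/d[2]
def tri(a,b):
    o1,d1=ray('top',a);o2,d2=ray('side',b)
    t=np.linalg.lstsq(np.c_[d1,-d2],o2-o1,rcond=None)[0]
    p,q=o1+t[0]*d1,o2+t[1]*d2;return (p+q)/2,np.linalg.norm(p-q)
tc=lambda x,y:(185+(x+.5)/6-.5,130+(y+.5)/6-.5)
sc=lambda x,y:(180+(x+.5)/5-.5,140+(y+.5)/5-.5)
E
python3 - <<'E'
from h import *
np.set_printoptions(precision=1,suppress=True)
for k,a,b in[('cknob',(460,263),(438,168)),('lknob',(95,262),(162,345)),('nearL',(137,478),(345,490)),('nearR',(640,328),(600,145)),('farR',(574,118),(415,72)),('carFfar',(303,225),(281,242)),('carFnear',(345,385),(440,318)),('vialR',(296,80),(200,158)),('vialL',(114,78),(57,243))]:
    print(k,*tri(tc(*a),sc(*b)))
g=cv2.imread('pics/top0.png')
v=g.max(2).astype(int);m=((v<85)).astype(np.uint8);m[:145]=0;m[218:]=0;m[:,:190]=0;m[:,300:]=0
n,l,st,ce=cv2.connectedComponentsWithStats(m)
for i in range(1,n):
    if st[i,4]>8:
        pts=np.argwhere(l==i)[:,::-1].astype(np.float32);r=cv2.minAreaRect(pts)
        bx=cv2.boxPoints(r);print(st[i],ce[i],[onz('top',q,38)[:2] for q in bx])
print('driver',[onz('top',tc(*p),10)[:2] for p in((575,470),(575,500),(445,500),(445,530),(320,545))])
E
```

```text
cknob [549.2 -70.3  53.9] 0.17816984198919747
lknob [546.3 134.4  59.3] 0.8287852332339791
nearL [425.5 110.9  28.2] 1.597242859661581
nearR [ 516.4 -174.    28. ] 2.135251984433014
farR [ 636.9 -134.4   29.7] 3.26545936333959
carFfar [574.2  22.2  37.5] 9.014869435509473
carFnear [479.9  -6.9  29.2] 1.956254723323407
vialR [652.3  23.7  49.1] 0.31623204550503603
vialL [651.9 126.8  50.7] 0.10928622077436484
[218 148  63  22 216] [249.3 158.5] [array([571.9,  79.9]), array([ 644.3, -130. ]), array([ 629.7, -134.9]), array([557.4,  74.9])]
[197 170   7   7  26] [200.  173.2] [array([543.8, 150. ]), array([561.4, 144.6]), array([555.8, 127.1]), array([538.3, 132.5])]
[260 172   4   4  14] [261.5 173.5] [array([555.4, -66.5]), array([555.6, -76.7]), array([545.3, -76.8]), array([545.1, -66.6])]
[207 183  85  28 256] [249.3 196.6] [array([431.1, 113.6]), array([ 521.6, -170. ]), array([ 510.3, -173.5]), array([419.9, 109.9])]
driver [array([ 434. , -139.6]), array([ 416.7, -139.8]), array([415.7, -64.7]), array([398.5, -64.9]), array([388.9,   7. ])]
```

```bash
cat >> h.py <<'E'
from scipy.spatial.transform import Rotation as R
O=np.array([529.6,-11.3]);A=np.deg2rad(107.7);ux=np.array([np.cos(A),np.sin(A)]);uy=np.array([-ux[1],ux[0]])
tr=lambda p:np.array([(p[:2]-O)@ux,(p[:2]-O)@uy,*p[2:]])
wo=lambda t:np.array([*(O+t[0]*ux+t[1]*uy),t[2]])
def st(goal=None):
    s=sense();r=R.from_quat(np.roll(s['ee_rot'],-1));p=np.array(s['eef_pos'])
    yaw=np.arctan2(*r.as_matrix()[[1,0],0]);print(s['time_s'],'track',tr(p).round(1),'yaw err',round(float(yaw-A),4),'F',np.round(s['force'],1),s['grip_width'])
    if goal is not None: print('toolshift',r.inv().apply(wo(np.array(goal,float))-p).round(1))
    return p,r
E
python3 - <<'E'
from h import *
p,r=st((-123,0,160))
d=(wo(np.array([-123,0,160.]))-p)/10
for i in range(10):
    print((r.inv().apply(d)/1000).round(4)); r=r*R.from_rotvec([0,0,-.141])
E
```

```text
0.1 track [-346.3  417.5  241.8] yaw err -1.411 F [ 0.2  0.  -1.2] 0.9995798378678182
toolshift [ 447.7 -153.9   82.1]
[ 0.0448 -0.0154  0.0082]
[ 0.0465 -0.0089  0.0082]
[ 0.0473 -0.0023  0.0082]
[0.0471 0.0043 0.0082]
[0.0461 0.0109 0.0082]
[0.0441 0.0173 0.0082]
[0.0412 0.0233 0.0082]
[0.0375 0.0289 0.0082]
[0.0331 0.0339 0.0082]
[0.028  0.0382 0.0082]
```

```bash
python3 -m jog '[[0.045,-0.015,0.008,0,0,-0.141,0],[0.046,-0.009,0.008,0,0,-0.141,0],[0.047,-0.002,0.008,0,0,-0.141,0],[0.047,0.004,0.008,0,0,-0.141,0],[0.046,0.011,0.008,0,0,-0.141,0]]' 30; python3 -m jog '[[0.044,0.017,0.008,0,0,-0.141,0],[0.041,0.023,0.008,0,0,-0.141,0],[0.037,0.029,0.008,0,0,-0.141,0],[0.033,0.034,0.008,0,0,-0.141,0],[0.028,0.038,0.008,0,0,-0.141,0]]'; python3 -m jog '[[0,0,0,0,0,0,0],[0,0,0,0,0,0,0]]'
python3 - <<'E'
from h import *
st((-123,0,90))
E
```

```text
time_s: 0.6
eef_pos: [402.7, -297.8, 201.8]
ee_rot: [-0.0, 0.831, 0.556, -0.0]
force: [0.7, -0.5, -0.2]
grip_width: 0.144
grip_force: 0.0
time_s: 1.1
eef_pos: [567.1, -128.7, 161.7]
ee_rot: [-0.0, 0.588, 0.809, -0.0]
force: [-0.0, -0.3, 0.6]
grip_width: -0.0
grip_force: 0.0
time_s: 1.3
eef_pos: [566.1, -129.7, 161.6]
ee_rot: [-0.001, 0.59, 0.807, -0.0]
force: [-0.3, -0.7, -0.8]
grip_width: 0.002
grip_force: 0.0
1.3 track [-123.9    1.3  161.6] yaw err -0.0 F [-0.3 -0.7 -0.8] 0.0017340204331819274
toolshift [ 0.8  1.4 71.6]
```

```bash
python3 -m jog '[[0,0.001,0.04,0,0,0,0],[0,0,0.032,0,0,0,0],[0,0,0,0,0,0,0]]'
python3 - <<'E'
from h import *
a=eyes.capture('top')[130:230,185:305,::-1];b=eyes.capture('side')[140:250,180:320,::-1]
st((-123,0,39))
a=cv2.resize(a,(480,400),interpolation=cv2.INTER_CUBIC);b=cv2.resize(b,(510,400),interpolation=cv2.INTER_CUBIC)
cv2.imwrite('pics/p1.png',cv2.resize(np.hstack([a,b]),(800,323)))
E
```

```text
time_s: 1.6
eef_pos: [564.4, -130.4, 86.9]
ee_rot: [-0.004, 0.591, 0.806, -0.001]
force: [0.7, 0.5, 0.1]
grip_width: 0.002
grip_force: 0.0
1.7 track [-125.6    0.9   91.4] yaw err -0.0028 F [ 0.1 -0.5  0.9] -0.0008647085684677619
toolshift [ 2.6  0.8 52.4]
```

View pics/p1.png

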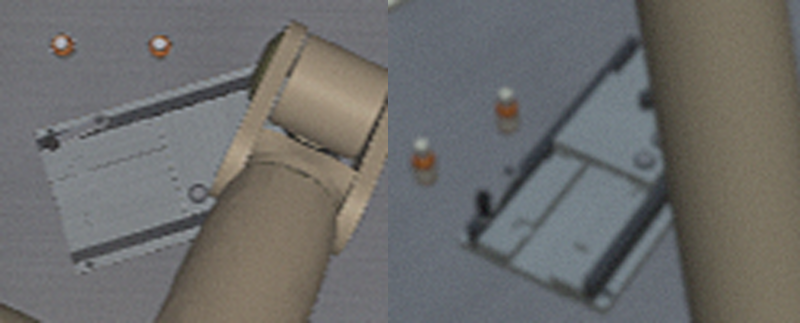

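The arm hides the contact point in both views, though the front of the carrier and the latch stay visible. I'll lower the tool until the tip is at about z = 29 and then go forward slowly, watching the force.

```bash
python3 -m jog '[[0.001,0,0.025,0,0,0,0],[0.001,0,0.020,0,0,0,0],[0,0,0.005,0,0,0,0],[0,0,0,0,0,0,0]]'
python3 -c "
from h import *
st((-99,0,40))"
```

```text
time_s: 2.1
eef_pos: [566.9, -128.8, 41.6]
ee_rot: [0.001, 0.591, 0.807, 0.0]
force: [0.1, 0.0, 0.0]
grip_width: -0.001
grip_force: 0.0
2.1 track [-123.3    0.2   41.6] yaw err -0.0016 F [0.1 0.  0. ] -0.0006762395483097121
toolshift [24.3  0.1  1.6]
```

```bash
python3 -m jog '[[0.004,0,0.001,0,0,0,0],[0.004,0,0,0,0,0,0],[0.004,0,0,0,0,0,0],[0.004,0,0,0,0,0,0],[0.004,0,0,0,0,0,0]]'
python3 -m jog '[[0.004,0,0,0,0,0,0],[0.004,0,0,0,0,0,0],[0.004,0,0,0,0,0,0],[0.004,0,0,0,0,0,0],[0.004,0,0,0,0,0,0]]'
python3 -c "
from h import *
st()"
```

```text
time_s: 2.6
eef_pos: [560.3, -108.7, 39.5]
ee_rot: [0.0, 0.59, 0.807, 0.0]
force: [-0.1, -0.3, 0.2]
grip_width: -0.001
grip_force: 0.0
time_s: 3.1
eef_pos: [554.3, -90.0, 39.4]
ee_rot: [0.0, 0.59, 0.807, -0.0]
force: [1.5, -3.2, 0.8]
grip_width: 0.002
grip_force: 1.8
3.1 track [-82.5   0.4  39.4] yaw err -0.001 F [ 1.5 -3.2  0.8] 0.001664334606199742
```

```bash
for i in 1; do python3 -m jog '[[0.004,0,0,0,0,0,0],[0.004,0,0,0,0,0,0],[0.004,0,0,0,0,0,0],[0.004,0,0,0,0,0,0],[0.004,0,0,0,0,0,0]]'|grep -E 'pos|force'; python3 -m jog '[[0.004,0,0,0,0,0,0],[0.004,0,0,0,0,0,0],[0.004,0,0,0,0,0,0],[0.004,0,0,0,0,0,0],[0.004,0,0,0,0,0,0]]'|grep -E 'pos|force'; python3 -m jog '[[0.004,0,0,0,0,0,0],[0.004,0,0,0,0,0,0],[0.004,0,0,0,0,0,0],[0.004,0,0,0,0,0,0],[0.004,0,0,0,0,0,0]]'|grep -E 'pos|force'; done
python3 - <<'E'
from h import *
st((-1,0,40))
a=eyes.capture('top')[130:230,185:305,::-1];b=eyes.capture('side')[140:250,180:320,::-1]
a=cv2.resize(a,(480,400),interpolation=cv2.INTER_CUBIC);b=cv2.resize(b,(510,400),interpolation=cv2.INTER_CUBIC)
cv2.imwrite('pics/p2.png',cv2.resize(np.hstack([a,b]),(800,323)))
E
```

```text
eef_pos: [548.2, -70.8, 39.3]
force: [1.8, -3.6, 0.5]
grip_force: 2.1
eef_pos: [542.1, -51.7, 39.4]
force: [2.0, -5.6, 0.9]
grip_force: 2.3
eef_pos: [536.1, -32.6, 39.3]
force: [2.6, -4.1, 1.3]
grip_force: 2.5
4.6 track [-22.3   0.3  39.3] yaw err -0.0009 F [ 2.6 -4.1  1.3] 0.004235792910339688
toolshift [21.3  0.3 -0.7]
```

View pics/p2.png

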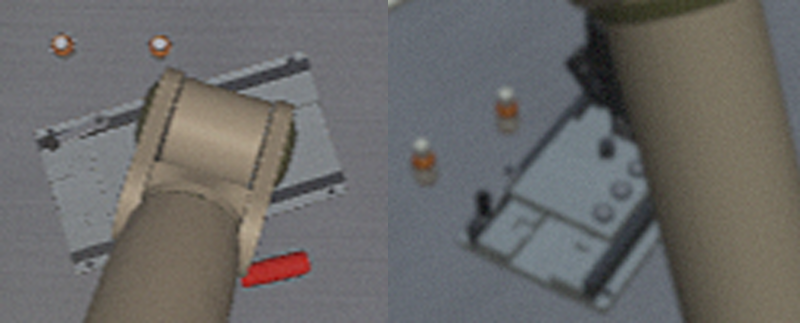

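The carrier's front edge has moved to about (565,220) in the right panel, and the knob is at (607,148). It is sliding cleanly with about 5 N. I'll go on more slowly.

```bash
python3 -m jog '[[0.003,0,0,0,0,0,0],[0.003,0,0,0,0,0,0],[0.003,0,0,0,0,0,0],[0.003,0,0,0,0,0,0],[0.002,0,0,0,0,0,0]]'|grep -E 'pos|force'; python3 -m jog '[[0.002,0,0,0,0,0,0],[0.002,0,0,0,0,0,0],[0.0015,0,0,0,0,0,0],[0.0015,0,0,0,0,0,0],[0.0015,0,0,0,0,0,0]]'|grep -E 'pos|force';python3 -c "
from h import *
st()"
```

```text
eef_pos: [531.7, -19.3, 39.3]
force: [0.8, -3.7, 0.3]
grip_force: 2.1
eef_pos: [529.2, -11.4, 39.2]
force: [1.8, -4.8, -0.5]
grip_force: 2.3
5.7 track [ 0.   0.4 39.2] yaw err -0.0009 F [ 1.8 -4.8 -0.5] -0.002685849940613279
```

```bash
python3 -m jog '[[0.001,0,0,0,0,0,0],[0.001,0,0,0,0,0,0],[0.001,0,0,0,0,0,0]]'|grep -E 'pos|force'; python3 -c "
from h import *
st()"
```

```text
eef_pos: [528.2, -8.3, 39.1]
force: [0.2, -1.2, -1.8]
grip_force: 0.8
6.0 track [ 3.3  0.4 39.1] yaw err -0.0011 F [ 0.2 -1.2 -1.8] 0.0019706814569902193
```

```bash
python3 -m jog '[[0.001,0,0,0,0,0,0],[0.001,0,0,0,0,0,0]]'|grep -E 'pos|force'; python3 -c "
from h import *
st()"
```

```text
eef_pos: [527.7, -6.6, 39.2]
force: [0.8, -3.3, -0.4]
grip_force: 1.6
6.2 track [ 5.1  0.4 39.2] yaw err -0.0008 F [ 0.8 -3.3 -0.4] -0.001141574875630242
```

```bash
python3 -m jog '[[0.001,0,0,0,0,0,0]]'|grep -E 'pos|force';python3 -m jog '[[0,0,0,0,0,0,0]]'|grep -E 'pos|force'; python3 - <<'E'
from h import *
b=eyes.capture('side')[140:250,180:320,::-1]
cv2.imwrite('pics/p3.png',cv2.resize(b,None,fx=5,fy=5,interpolation=cv2.INTER_CUBIC))
E
```

```text
eef_pos: [527.4, -5.6, 39.2]
force: [0.9, -2.6, -0.9]
grip_force: 1.5
eef_pos: [527.4, -5.5, 39.2]
force: [0.3, -1.6, -0.9]
grip_force: 0.9
```

View pics/p3.png

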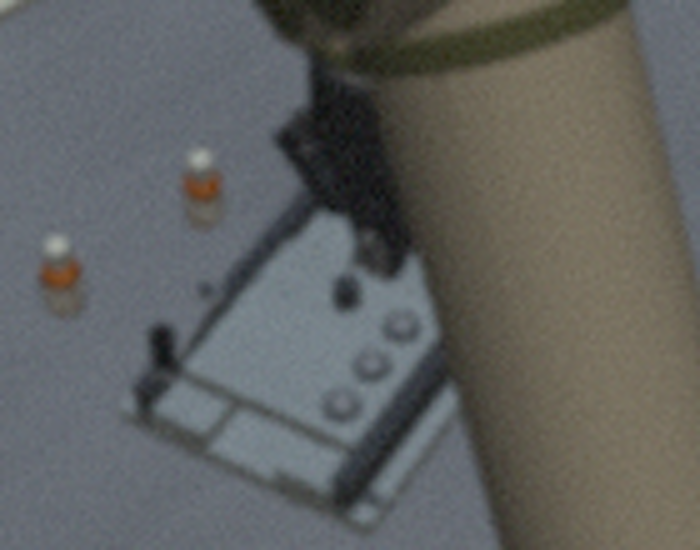

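The front edge now runs from (180,370) to (355,445), about where it should be when home, with the knob at (347,293). I'll check the drop by casting rays.

```bash
python3 - <<'E'
from h import *
np.set_printoptions(precision=1,suppress=True)
for n,p,zs in(('knob0',(438,168),(52,)),('knob',(347,293),(52,46)),('puck0',(437,273),(44,)),('puck',(342,404),(44,38)),('puck0b',(491,201),(44,)),('puckb',(403,327),(44,38))):
    for z in zs: print(n,z,tr(onz('side',sc(*p),z)))
st()
E
```

```text
knob0 52 [-63.9  -1.6  52. ]
knob 52 [46.1  3.2 52. ]
knob 46 [41.5  0.3 46. ]
puck0 44 [ 1.9 35.2 44. ]
puck 44 [109.6  38.2  44. ]
puck 38 [105.4  35.5  38. ]
puck0b 44 [-62.7  34.3  44. ]
puckb 44 [46.2 38.9 44. ]
puckb 38 [41.6 36.3 38. ]
6.45 track [ 6.2  0.4 39.2] yaw err -0.0009 F [ 0.9 -1.9 -1.1] -0.00110097682897344
```

```bash
python3 -m jog '[[0.001,0,0,0,0,0,0],[0,0,0,0,0,0,0]]'|grep -E 'pos|force'
```

```text
eef_pos: [527.1, -4.7, 39.2]
force: [0.5, -2.2, -2.0]
grip_force: 1.2
```

```bash
python3 -m jog '[[0.001,0,0,0,0,0,0],[0,0,0,0,0,0,0]]'|grep -E 'pos|force'; python3 -c "
from h import *
st()"
```

```text
eef_pos: [526.9, -4.3, 39.3]
force: [0.0, -6.6, -1.2]
grip_force: 3.1
6.85 track [ 7.4  0.5 39.3] yaw err -0.0007 F [ 0.  -6.6 -1.2] 0.00039809197174919163
```

The push now stops (0.4 mm of a commanded 1 mm, force rising to 6.6 N), so the carrier is seated against its notch. I'll back off, rise and look.

```bash
python3 -m jog '[[-0.008,0,0,0,0,0,0],[-0.015,0,0,0,0,0,0],[0,0,-0.045,0,0,0,0],[0,0,-0.045,0,0,0,0],[-0.02,0.03,0,0,0,0,0]]'|grep -E 'pos|force'; python3 -m jog '[[-0.035,0.03,0,0,0,0,0],[-0.035,0.03,0,0,0,0,0],[-0.035,0.03,0,0,0,0,0],[0,0,0,0,0,0,0]]'|grep pos
python3 - <<'E'
from h import *
np.set_printoptions(precision=1,suppress=True)
a=eyes.capture('top')[130:230,185:305,::-1];b=eyes.capture('side')[140:250,180:320,::-1]
a=cv2.resize(a,(480,400),interpolation=cv2.INTER_CUBIC);b=cv2.resize(b,(510,400),interpolation=cv2.INTER_CUBIC)
cv2.imwrite('pics/p4.png',cv2.resize(np.hstack([a,b]),(800,323)))
print(sense()['joints']);st((135,-89,90))
E
```

```text
eef_pos: [569.9, -36.3, 136.4]
force: [1.7, -0.5, 0.4]
grip_force: 0.0
eef_pos: [688.9, -112.7, 127.2]
[-0.3  0.8  1.   0.   1.3 -0.6]
7.85 track [-141.1 -119.1  128.1] yaw err -0.0019 F [-0.6  0.3  0.4] -0.002667355222811132
toolshift [276.  -30.6  38.5]
```

View pics/p4.png

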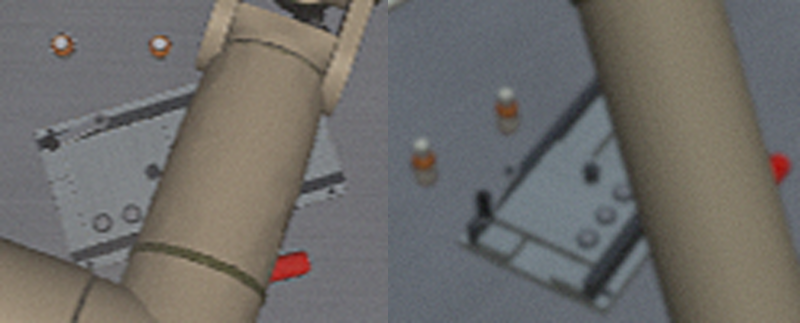

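The carrier lies near the latch end. Its knob is at (152,172) in the left panel and (591,172) in the right. The latch knob and vials haven't moved. I'll triangulate before latching.

```bash
python3 - <<'E'
from h import *
np.set_printoptions(precision=1,suppress=True)
def blob(n,c,r):
    g=eyes.capture(n).max(2).astype(float);x,y=map(round,c)
    w=np.clip(100-g[y-r:y+r+1,x-r:x+r+1],0,None);Y,X=np.mgrid[y-r:y+r+1,x-r:x+r+1]
    return (w*X).sum()/w.sum(),(w*Y).sum()/w.sum()
for k,a,b in(('cknob',(232,183),(249,198.6)),('lknob',tc(95,262),sc(162,345))):
    p,q=blob('top',a,4),blob('side',b,4);t,e=tri(p,q);print(k,p,q,tr(t),e)
st((135,-89,128))
E
```

```text
cknob (np.float64(232.96833333333333), np.float64(182.78833333333333)) (np.float64(248.62731707317073), np.float64(198.79902439024391)) [39.4 -0.5 40.8] 3.1464093387932834
lknob (np.float64(199.8913043478261), np.float64(173.40737240075615)) (np.float64(212.205859375), np.float64(209.3953125)) [135.2 -59.6  58. ] 2.4787607844797654
8.05 track [-139.5 -119.2  130. ] yaw err -0.0003 F [-0.1 -0.8  0.5] 0.0031382367116882517
toolshift [274.5 -30.2   2. ]
```

Home is confirmed: the knob is at track x 39.4, y −0.5, and about 10 mm lower than before. Next I'll go to the outer side of the latch knob.

```bash
python3 -m jog '[[0.045,-0.005,0,0,0,0,0],[0.046,-0.005,0,0,0,0,0],[0.046,-0.005,0,0,0,0,0],[0.046,-0.005,0,0,0,0,0],[0.046,-0.005,0,0,0,0,0]]'|grep pos; python3 -m jog '[[0.045,-0.005,0,0,0,0,0],[0,0,0.03,0,0,0,0],[0,0,0.02,0,0,0,0],[0,0,0,0,0,0,0]]'|grep -E 'pos|force'
python3 - <<'E'
from h import *
st((135,-89,62))
d=.14;P=np.array([55,-22.]);c,s=np.cos(d),np.sin(d)
D=np.array([[c,-s],[s,c]])@P-P
print('row tool shift if before-turn', D[0],-D[1])
E
```

```text
eef_pos: [591.2, 104.0, 130.2]
eef_pos: [572.4, 144.0, 77.6]
force: [-0.1, -0.3, -0.3]
grip_force: 0.0
8.95 track [134.9 -88.   77.6] yaw err 0.0002 F [-0.1 -0.3 -0.3] -0.00110215470080858
toolshift [ 0.1  1.1 15.6]
row tool shift if before-turn 2.531828313868246 -7.890119388754991
```

```bash
python3 -m jog '[[0,0.0005,0.015,0,0,0,0],[0,0,0,0,0,0,0]]'|grep -E 'pos|force'; python3 -m jog '[[0.0014,-0.0039,0,0,0,-0.07,0],[0.0014,-0.0039,0,0,0,-0.07,0],[0.0014,-0.0039,0,0,0,-0.07,0],[0.0014,-0.0039,0,0,0,-0.07,0],[0.0014,-0.0039,0,0,0,-0.07,0]]'|grep -E 'pos|force'
python3 - <<'E'
from h import *
p,r=st();v=tr(p)[:2]-[80,-66.5];print('phi by pos',np.arctan2(v[1],v[0])+np.arctan2(22,55),'R',np.hypot(*v))
E
```

```text
eef_pos: [574.4, 143.4, 63.5]
force: [-0.3, 0.8, -0.2]
grip_force: 0.0
eef_pos: [554.8, 141.4, 65.2]
force: [1.5, 0.2, 0.1]
grip_force: 0.5
9.65 track [137.8 -70.5  65.2] yaw err 0.3516 F [1.5 0.2 0.1] 0.0012070959900750762
phi by pos 0.3119052390890188 R 57.92518484709343
```

```bash
cat > phi.py <<'E'
from h import *
p,r=st();v=tr(p)[:2]-[80,-66.5];print('phi by pos',np.arctan2(v[1],v[0])+np.arctan2(22,55),'R',np.hypot(*v))
E
python3 -m jog '[[0.0014,-0.0039,0.0005,0,0,-0.07,0],[0.0014,-0.0039,0.0005,0,0,-0.07,0],[0.0014,-0.0039,0.0005,0,0,-0.07,0],[0.0014,-0.0039,0.0005,0,0,-0.07,0],[0.0014,-0.0039,0.0005,0,0,-0.07,0]]'|grep -E 'pos|force'; python3 phi.py; python3 -m jog '[[0.0014,-0.0039,0,0,0,-0.07,0],[0.0014,-0.0039,0,0,0,-0.07,0],[0.0014,-0.0039,0,0,0,-0.07,0],[0.0014,-0.0039,0,0,0,-0.07,0],[0.0014,-0.0039,0,0,0,-0.07,0]]'|grep -E 'pos|force'; python3 phi.py
```

```text
eef_pos: [536.4, 132.4, 62.9]
force: [1.3, 0.8, 0.5]
grip_force: 0.6
10.15 track [134.8 -50.2  62.9] yaw err 0.7016 F [1.3 0.8 0.5] -0.001113715550601354
phi by pos 0.6693175945935652 R 57.21578525885145
eef_pos: [522.2, 117.5, 62.8]
force: [0.5, 0.9, -0.4]
grip_force: 0.5
10.65 track [124.9 -32.1  62.8] yaw err 1.0516 F [ 0.5  0.9 -0.4] -0.0018048210681789194
phi by pos 1.0343791340623694 R 56.62403165585596
```

```bash
python3 -m jog '[[0.0016,-0.0039,0,0,0,-0.07,0],[0.0016,-0.0039,0,0,0,-0.07,0],[0.0016,-0.0039,0,0,0,-0.07,0],[0.0016,-0.0039,0,0,0,-0.07,0],[0.0016,-0.0039,0,0,0,-0.07,0]]'|grep -E 'pos|force'; python3 phi.py; python3 -m jog '[[0.0014,-0.0039,0,0,0,-0.07,0],[0.0007,-0.002,0,0,0,-0.035,0],[0.0007,-0.002,0,0,0,-0.035,0]]'|grep -E 'pos|force'; python3 phi.py
```

```text
eef_pos: [512.7, 98.7, 62.7]
force: [0.9, 0.8, 0.6]
grip_force: 0.5
11.15 track [109.9 -17.4  62.7] yaw err -4.8816 F [0.9 0.8 0.6] 0.003792091291210902
phi by pos 1.403719018258686 R 57.51193625466886
eef_pos: [511.4, 90.4, 62.7]
force: [0.3, 0.7, 0.4]
grip_force: 0.5
11.45 track [102.4 -13.6  62.7] yaw err -4.7431 F [0.3 0.7 0.4] 0.0009881064536168952
phi by pos 1.5502350441007624 R 57.4592206301452
```

```bash
python3 -m jog '[[0,-0.001,0,0,0,-0.03,0],[0,-0.001,0,0,0,0,0]]'|grep -E 'pos|force'; python3 -m jog '[[0,-0.001,0,0,0,0,0],[0,0,0,0,0,0,0]]'|grep -E 'pos|force';  python3 phi.py
```

```text
eef_pos: [511.3, 89.3, 62.5]
force: [-3.9, 9.6, 3.8]
grip_force: 5.1
eef_pos: [511.3, 89.2, 62.6]
force: [-3.8, 12.1, 4.7]
grip_force: 6.0
11.85 track [101.3 -13.2  62.6] yaw err -4.7151 F [-3.8 12.1  4.7] -0.0019348585424109966
phi by pos 1.5715268485106086 R 57.433528953138755
```

Force rose to 12 N with no further movement at φ ≈ 1.57, so the latch is against its stop. I'll retreat, lift clear and check.

```bash
python3 -m jog '[[0,0.004,0,0,0,0,0],[0,0.02,0,0,0,0,0],[0,0,-0.04,0,0,0,0],[0,0,-0.045,0,0,0,0],[0,0.045,0,0,0,0,0]]'|grep -E 'pos|force'; python3 -m jog '[[-0.03,0.04,-0.02,0,0,0,0],[-0.03,0.04,-0.02,0,0,0,0],[-0.03,0.04,-0.02,0,0,0,0],[-0.03,0.04,-0.02,0,0,0,0],[0,0,0,0,0,0,0]]'|grep -E 'pos|force'
python3 - <<'E'
from h import *
a=eyes.capture('top')[130:230,185:305,::-1];b=eyes.capture('side')[140:250,180:320,::-1]
a=cv2.resize(a,(480,400),interpolation=cv2.INTER_CUBIC);b=cv2.resize(b,(510,400),interpolation=cv2.INTER_CUBIC)
cv2.imwrite('pics/p5.png',cv2.resize(np.hstack([a,b]),(800,323)));st()
E
```

```text
eef_pos: [494.9, 151.4, 152.7]
force: [0.8, 1.3, -1.0]
grip_force: 0.0
eef_pos: [553.5, 333.3, 223.9]
force: [0.9, -0.9, 0.1]
grip_force: 0.0
12.95 track [ 317.5 -125.   221. ] yaw err -4.7133 F [ 0.9  0.1 -0.2] -0.001634449814973919
```

View pics/p5.png

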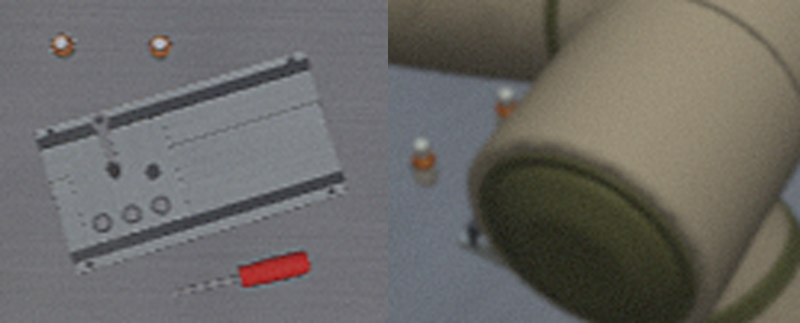

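The top panel shows the latch arm running straight across from the hinge (100,120) to the knob (114,170), square to the rails. The carrier is home with its knob at (152,172), and the vials and screwdriver haven't moved. The arm is clear of everything.

```bash
python3 -c "
from rig import finish_job
print(finish_job())"
```

```text
the job is handed in; nothing more can be done
None
```

The carrier is home in its notches and the latch is shut against its stop; I handed the job in at about 13 s, with pushing forces of about 13 N or less and the vials and screwdriver unmoved in the last picture.

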